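# Load a blocked lens into a push-latch tray

## Task

Push the tracer's tray in once so that its push latch lets go and the tray springs out, then set the lens flat in the tray's round seat, block up, and let go of it. Push the tray back in until the latch catches, so that it stays shut by itself when you take your hand away. Each push must go home against the springy stop that you feel at the end (about 11 N), but never harder than 15 N, and leave the other things on the table where they are.

Things in the scene. Friction and masses are not known exactly. Their poses are not given: they have to be found in the camera images.
- tracer: White and black table machine, fixed; 260 mm wide, deck 74 mm high; a raised screen part, 175 mm high, starts 160 mm behind the tray front; back 300 mm behind it. Origin: table level, middle of the latched tray's front face. x points into the machine (the way the tray is pushed in), z up. Its housing starts 30 mm behind the tray front, which stands proud of it.
- tray (a joint): Tray slide, m: 0 latched shut, 0.095 sprung fully out (to -x of the tracer), negative while pressed in past 0. A spring pushes it out with 3 to 4 N; a push latch holds it at 0. Latched: press home against the stop and let go, and it springs fully out. Out: push home against the same stop and let go, and it latches at 0. Each full press changes the state; one that falls short need not.
- front (a point): Centre of the tray's flat front, 34 mm above the table, 200 mm wide, 48 mm high (10 to 58 mm up); moves with the tray, axes as the tracer's. Push it with shut fingertips. The springy stop lies 4 to 18 mm past the latched place, unseen and different each time: feel for it. Resistance is 3 to 5 N before it, then rises about 4 N per mm; 10 to 12 N in all surely works the latch.
- seat (a point): Centre of the round seat on the tray floor, 14 mm above the table, 56 mm behind the tray's front face, 35 mm to the tracer's +y of its middle: flat floor inside a low ring, 70 mm inside diameter, 4 mm high. Moves with the tray; open to above when the tray is out. Tray walls reach 36 mm above the table, the front 58 mm. Axes as the tracer's.
- lens: Lens blank with holding block, about 60 g: a glassy disc 60 mm across and 8 mm thick with a black round block, 24 mm across and 28 mm high, on its middle (36 mm in all). Origin: centre of the disc's underside, z up through the block. Stands block up on the table, left or right of the tracer. Grip it by the block.
- spray: Bystander: capped bottle 52 mm in diameter, 130 mm high, loose; stands on the other side of the tracer. Origin at its underside.
- parts_bin: Bystander: open blue bin 90 x 120 x 50 mm, loose. Origin at its underside.
- mug: Bystander: white mug 80 mm in diameter, 90 mm high, loose. Origin at its underside.
There are look-alikes about, which are no part of the job. Leave any orange or purple look-alike of the lens alone.

How it is judged:
By the outcome, as a careful person would: the job done as asked, in the order asked, and still so for the second after the job is handed in, with the robot touching nothing.
It also fails if it takes over 70 s, if anything falls off the work surface, if the arm or the gripper's body presses on something with over 40 N, if the wrist force passes 120 N, or if a joint passes its speed limit or range.

## Robot

A 6-joint arm with a two-finger parallel gripper is mounted at the origin on the work surface. World frame = base frame: x ahead of the robot, y to its left, z up, the work surface at z = 0. Lengths are in mm, angles in rad, forces in N, time in s.
With the tool pointing down it reaches from about 400 to 925 mm from the base axis. Payload 12.5 kg.
Tool frame: the origin (TCP) lies between the finger pads; the fingertips stand 19 mm ahead of it and the grasp point (between the pads) is the TCP (env.tips_ahead is the distance from the TCP to the fingertips, in mm); z points along the fingers, y is the line along which they close (so a half turn about z gives the same grasp; the last joint's range is limited). The gripper opens to 95 mm and grips with 3 to 60 N. Pads are 20 mm wide; open, the fingers measure 119 mm over their backs; the gripper's body (75 mm by 180 mm) begins 59 mm behind the grasp point.
Start: joints at [1.179, 0.491, 1.559, -0, 1.092, -0.106], TCP at [176.185, 599.669, 233.661] pointing down, gripper open.
Joint ranges: [-3.1, 3.1], [-0.84, 2.19], [0.05, 2.79], [-1.13, 4.28], [0.06, 2.93], [-2.69, 2.69]. Speed limits (rad/s): [2.22, 2.22, 2.79, 3.14, 3.14, 3.14].

## Interface

Orientations are given as [roll, pitch, yaw] about the fixed x, y, z axes, in that order (R = Rz(yaw) Ry(pitch) Rx(roll)).
In Python, from cell import env gives the robot as it stands.
- The arm moves only by the shell command python3 -m crank 'ROWS'. ROWS is JSON, a list of rows, each a list of 5 numbers: the shift along the tool's x, y, z in mm, then the turn about the tool's z in degrees, then the finger opening in mm, from 0 to 95.1. In form: [[dx, dy, dz, yaw, grip], ...]. A call has 1 to 10 rows; each row is the pose to reach, as a shift and turn from the pose commanded when the call began, along the tool's axes at that moment; what a row does not reach only later rows make up. A row lasts 1/12 s, in which the tool goes at most 41.7 mm and 7.16 degrees, less where a joint would pass 70% of its speed; a pose out of reach is approached as far as the arm can. A call with a gripper value outside its range is refused whole. The fingers move at their own pace and stop on an object; the grip force is fixed at half the most. Time passes only in rows, so rows that repeat a pose let the fingers close. It gives the time, the measured TCP pose, the force, the opening and the grip force at its end, in the units of the state.
- env.state(): the state, without advancing time (a new reading comes with each control period).
- env.read_camera(name): name is "scene" or "top"; returns a dict with "img" (480x640x3 uint8, blue, green, red), "K" (3x3 intrinsics, pixels), "pose" (4x4, takes a point from camera to world coordinates). Camera axes: x right, y down, z forward; pixel columns grow to the right and rows downward; lengths in mm; the calibration is good to about 2 mm. A picture is of the moment at which its call begins. There is no depth.
- env.job_done(): hands the job in; it is judged then, once.
The state is a dict: "t": time; "joints": joint angles; "qvel": joint speeds; "tau": joint torques, N m; "eef_pos": TCP position; "tcp_rot": TCP orientation; "ft_force": force on the tool from outside, world axes, zero at the start; "moment": the same for the moment, N m; "opening": opening from 0.0 (shut) to 1.0 (fully open); "grip_force": force on a finger pad.
Only numpy, scipy, OpenCV 4.12 (cv2) and the standard library are available. Lean on these libraries where they do the work, as an engineer would, in place of code of your own. Each camera call takes 0.05 s, during which the arm holds its last target. There are 200 camera calls.

## Working session

There is one attempt and no reset: what is moved stays moved. The work goes in short steps, Python scripts to look and compute and a shell command to move; the robot and the scene stay as the last step left them, time stands still between calls to the robot, and variables do not carry over. Pictures are saved under pics/ and viewed, at most 10 in all, crops included, and the job is handed in when it is done.

```bash
mkdir -p pics; ls; cat > h.py <<'E'
import numpy as np, cv2
from cell import env
def shot(n,f):
    c=env.read_camera(n); cv2.imwrite('pics/'+f,c['img']); np.savez('pics/'+f+'.npz',**c); return c
def ray(c,u,v,z):
    K,P=np.array(c['K']),np.array(c['pose']); d=P[:3,:3]@np.linalg.solve(K,[u,v,1.]); o=P[:3,3]
    return o+d*(z-o[2])/d[2]
def proj(c,p):
    P=np.array(c['pose']); q=np.array(c['K'])@(P[:3,:3].T@(np.array(p,float)-P[:3,3])); return q[:2]/q[2]
E
python3 - <<'E'
from h import *
for n in('scene','top'):
    c=shot(n,n+'0.png'); print(n,np.round(c['pose'],3).tolist())
s=env.state();print(s)
E
```

```text
pics
scene [[-0.766, 0.535, -0.357, 1037.009], [0.643, 0.633, -0.43, 606.233], [-0.004, -0.559, -0.829, 1214.214], [0.0, 0.0, 0.0, 1.0]]
top [[0.015, -0.999, 0.03, 510.204], [-1.0, -0.015, -0.007, 28.537], [0.008, -0.029, -1.0, 1000.589], [0.0, 0.0, 0.0, 1.0]]
{'t': 0.1, 'joints': array([ 1.17938803e+00,  4.91480781e-01,  1.55939171e+00, -1.14897938e-05,
        1.09170236e+00, -1.05606744e-01]), 'qvel': array([ 1.14244875e-03, -1.43075679e-03, -1.54588695e-03, -9.61862422e-05,
        1.66825203e-04,  1.31634143e-03]), 'tau': array([ 2.02697513e-03, -6.13615894e+01, -2.58606774e+01,  6.93452102e-02,
        4.70125722e-02,  6.81243904e-06]), 'eef_pos': array([176.11248242, 599.4669465 , 233.13056824]), 'tcp_rot': array([-3.14061486e+00, -9.33988362e-05,  2.85579635e+00]), 'ft_force': array([ 0.00768996, -0.59070754, -0.14002146]), 'moment': array([0.01596613, 0.01577756, 0.05322215]), 'grip_force': 0.0, 'opening': 1.000102835047492}
```

View pics/scene0.png

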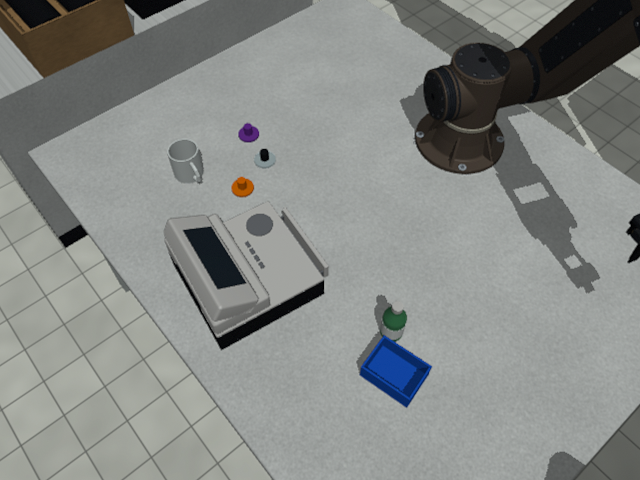

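View pics/top0.png

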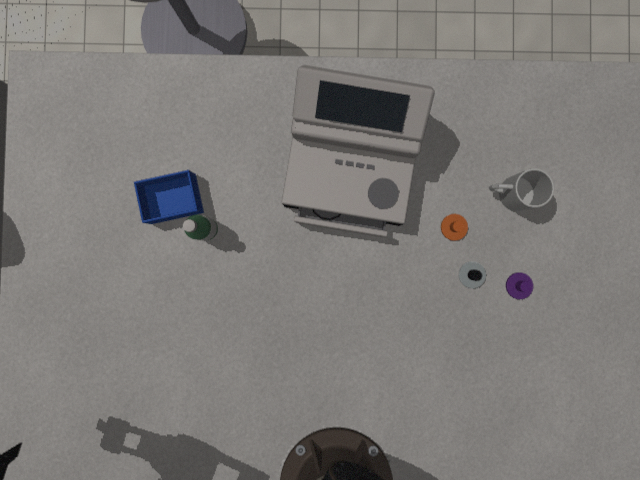

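Scene view: lens candidates are clear disc with black block (265,157), orange (242,187) and purple (249,132). In the top view they're at (473,276), (454,227) and (519,286); the grey circle at (383,193) is only deck marking. I choose the clear disc with the black block. Tray front top edge runs about (296,219)-(387,233) in the top view. Next, a close crop.

```bash
python3 - <<'E'
from h import *
t=dict(np.load('pics/top0.png.npz')); s=dict(np.load('pics/scene0.png.npz'))
a=cv2.resize(t['img'][185:300,280:500],None,fx=3.6,fy=3.6,interpolation=cv2.INTER_CUBIC)[:,:800]
cv2.imwrite('pics/crop1.png',a)
for (u,v) in [(473,276)]: print('lens z8',ray(t,u,v,8).round(1))
print('lens scene',ray(s,265,158,8).round(1))
print('spray',ray(t,197,228,130).round(1),'orange',ray(t,454,227,8).round(1),'purple',ray(t,519,286,8).round(1),'mug',ray(t,534,188,90).round(1),'bin',ray(t,168,197,50).round(1))
# block dark blob
for n,c,(y0,y1,x0,x1) in(('top',t,(255,297,455,492)),('scene',s,(143,172,250,280))):
    g=c['img'][y0:y1,x0:x1].astype(int); m=g.max(2)<50
    ys,xs=np.nonzero(m); print(n,'block',xs.mean()+x0,ys.mean()+y0,len(xs),ray(c,xs.mean()+x0,ys.mean()+y0,32).round(1))
E
```

```text
lens z8 [ 460.1 -295.5    8. ]
lens scene [ 460.  -295.7    8. ]
spray [551.  280.3 130. ] orange [ 567.9 -252.6    8. ] purple [ 439.6 -397.6    8. ] mug [ 645.4 -392.5   90. ] bin [619.5 366.2  50. ]
top block 474.4017094017094 274.7435897435897 117 [ 464.1 -290.7   32. ]
scene block 263.9879518072289 154.66265060240963 83 [ 466.3 -289.    32. ]
```

View pics/crop1.png

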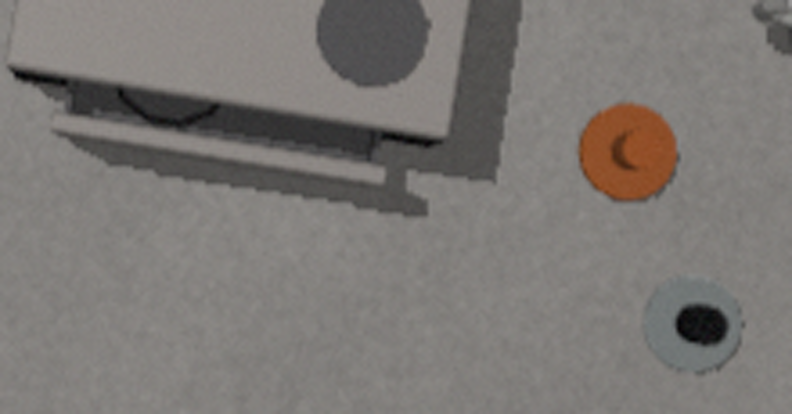

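Crop shows the clear disc with the black block at crop (693,326) = top (472.5,275.6), next to the orange one; tray front's top edge runs from crop (50,130) to (383,183).

```bash
cat >> h.py <<'E'
def tr():  # tracer pose (origin xy, yaw)
    d=np.load('tracer.npy'); return d[:2],d[2]
def world(p):
    o,y=tr(); c,s=np.cos(y),np.sin(y); return np.array([o[0]+c*p[0]-s*p[1],o[1]+s*p[0]+c*p[1],p[2]])
def rows(target,c=None):
    from scipy.spatial.transform import Rotation as R
    s=env.state(); return R.from_euler('xyz',s['tcp_rot']).as_matrix().T@(np.array(target)-s['eef_pos'])
E
python3 - <<'E'
from h import *
t=dict(np.load('pics/top0.png.npz')); s=dict(np.load('pics/scene0.png.npz'))
# deck corners and front ends in top view
A=ray(t,293.9,219.5,58);B=ray(t,386.4,234.5,58);print('front',A,B,np.linalg.norm(A-B))
P=ray(t,283,204,74);Q=ray(t,404,222.8,74);print('deckfront',P,Q,np.linalg.norm(P-Q))
for a,b in((A,B),(P,Q)):
    d=a-b; print('yaw',np.arctan2(-d[0],d[1]))
# edge fit: outline of light top strip, bottom border, per column
g=cv2.cvtColor(t['img'],cv2.COLOR_BGR2GRAY).astype(float)
pts=[]
for u in range(310,380,2):
    v0=221.5+(u-293.9)*.159; col=g[int(v0)-6:int(v0)+8,u]; k=np.argmin(np.diff(col)); pts.append((u,int(v0)-6+k+.5))
vx,vy,x0,y0=cv2.fitLine(np.array(pts,np.float32),cv2.DIST_HUBER,0,.01,.01).ravel()
f=lambda u:y0+(u-x0)*vy/vx
print('edge v',f(294),f(386)); A=ray(t,294,f(294),58);B=ray(t,386.4,f(386.4),58);d=A-B
print(A,B,np.arctan2(-d[0],d[1]))
E
```

```text
front [575.45421852  98.56321523  58.        ] [546.95949806 -96.22771479  58.        ] 196.86405337771947
deckfront [606.06195698 120.44376768  74.        ] [ 571.11145879 -130.25805199   74.        ] 253.1263315164614
yaw -0.14525336989958157
yaw -0.1385178526683774
edge v 220.47916 235.84882
[573.39838698  98.31705233  58.        ] [543.98319084 -96.26219862  58.        ] -0.1500372748262969
```

```bash
python3 - <<'E'
import cv2
a=cv2.imread('pics/scene0.png')[195:285,220:340]
cv2.imwrite('pics/crop2.png',cv2.resize(a,None,fx=6,fy=6,interpolation=cv2.INTER_CUBIC))
E
```

```text
(no output)
```

View pics/crop2.png

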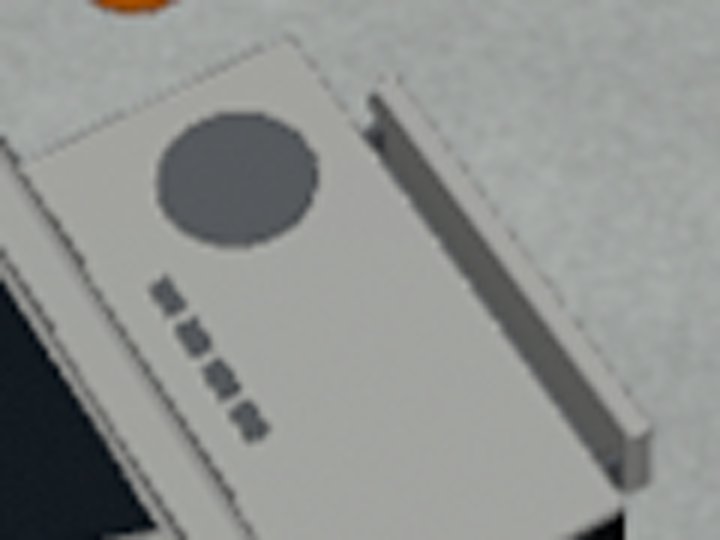

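Scene crop: tray front's top edge runs from crop (393,75) to (652,428), i.e. scene (285.5,207.5)-(328.7,266.3). I'll check the tracer pose against it and plan the first reach.

```bash
python3 - <<'E'
from h import *
np.save('tracer.npy',[559.3,0.5,-0.145])
t=dict(np.load('pics/top0.png.npz')); s=dict(np.load('pics/scene0.png.npz'))
for y in(-100,100):
    print(proj(t,world([0,y,58])),proj(s,world([0,y,58])), proj(s,world([30,130*np.sign(y),74])))
print(ray(s,285.5,207.5,58),ray(s,328.7,266.3,58),world([0,-100,58]),world([0,100,58]))
print(rows(world([-45,0,150])), np.degrees(np.pi-.145-env.state()['tcp_rot'][2]))
E
```

```text
[387.44510802 235.51921618] [284.65444967 207.39640303] [267.68900507 200.37937474]
[293.46288841 220.30383966] [328.13311777 266.54500589] [324.17184054 278.74460782]
[543.45127447 -96.85055454  58.        ] [572.3190972   99.79818593  58.        ] [544.85075703 -98.45059059  58.        ] [573.74924297  99.45059059  58.        ]
[-491.95920038 -472.87596807   83.54703394] 8.06703371698853
```

```bash
python3 -m crank '[[-492,-473,0,-8,0],[-492,-473,0,-8,0],[-492,-473,0,-8,0],[-492,-473,0,-8,0],[-492,-473,0,-8,0],[-492,-473,0,-8,0],[-492,-473,0,-8,0],[-492,-473,0,-8,0],[-492,-473,0,-8,0],[-492,-473,0,-8,0]]'; python3 -c "
from h import *
print(rows(world([-45,0,150])), np.degrees(np.pi-.145-env.state()['tcp_rot'][2]))"
```

```text
t: 0.93
eef_pos: [383.4, 236.0, 233.6]
tcp_rot: [3.141, -0.0, 2.996]
ft_force: [0.9, 0.6, 0.4]
opening: 0.36
grip_force: 0.0
[-163.29438457 -207.4946466    83.61455881] 0.056534001105516166
```

```bash
python3 -m crank '[[-163,-207,60,0,0],[-163,-207,60,0,0],[-163,-207,60,0,0],[-163,-207,60,0,0],[-163,-207,60,0,0],[-163,-207,60,0,0],[-163,-207,60,0,0],[-163,-207,60,0,0],[-163,-207,84,0,0],[-163,-207,84,0,0]]'; python3 -c "
from h import *
print(rows(world([-45,0,45])), np.degrees(np.pi-.145-env.state()['tcp_rot'][2]))"
```

```text
t: 1.77
eef_pos: [512.6, 9.5, 147.0]
tcp_rot: [-3.142, -0.004, 2.995]
ft_force: [-0.7, -0.0, -1.0]
opening: 0.004
grip_force: 0.0
[ -3.00224317  -2.14927398 102.0072278 ] 0.1104785304019703
```

```bash
python3 -m crank '[[0,0,102,0,0],[0,0,102,0,0],[0,0,102,0,0],[0,0,102,0,0],[0,0,102,0,0]]'; python3 -m crank '[[-6,0,0,0,0],[-12,0,0,0,0],[-18,0,0,0,0],[-24,0,0,0,0],[-28,0,0,0,0],[-30,0,0,0,0],[-30,0,0,0,0]]';python3 -c "
from h import *
print(-rows(world([0,0,45])))"
```

```text
t: 2.18
eef_pos: [513.8, 10.0, 47.9]
tcp_rot: [3.142, -0.002, 2.996]
ft_force: [0.4, -0.2, 0.3]
opening: 0.005
grip_force: 0.0
t: 2.77
eef_pos: [544.2, 4.9, 47.7]
tcp_rot: [3.142, 0.0, 2.995]
ft_force: [-0.8, 0.1, -0.3]
opening: 0.009
grip_force: 0.0
[15.56690061  2.18702523 -2.7489941 ]
```

```bash
for i in 1; do python3 -m crank '[[-1,0,0,0,0],[-2,0,0,0,0],[-2,0,0,0,0],[-2,0,0,0,0]]'; python3 -m crank '[[-1,0,0,0,0],[-2,0,0,0,0],[-2,0,0,0,0],[-2,0,0,0,0]]';python3 -m crank '[[-1,0,0,0,0],[-2,0,0,0,0],[-2,0,0,0,0],[-2,0,0,0,0]]'; done | grep -E 'eef|ft_'
```

```text
eef_pos: [545.5, 4.8, 47.6]
ft_force: [-0.4, -0.3, -0.3]
eef_pos: [547.4, 4.5, 47.5]
ft_force: [-4.0, -0.1, 1.8]
eef_pos: [549.7, 4.2, 47.5]
ft_force: [-3.4, 1.0, 0.9]
```

```bash
python3 -m crank '[[-1,0,0,0,0],[-2,0,0,0,0],[-2,0,0,0,0],[-2,0,0,0,0]]' | grep -E 'eef|ft_'
```

```text
eef_pos: [551.7, 3.8, 47.5]
ft_force: [-4.1, -0.3, 0.0]
```

```bash
python3 -m crank '[[-0.5,0,0,0,0],[-1,0,0,0,0],[-1,0,0,0,0],[-1,0,0,0,0]]' | grep -E 'eef|ft_'
```

```text
eef_pos: [552.6, 3.7, 47.6]
ft_force: [-4.3, -1.1, 0.2]
```

```bash
python3 -m crank '[[-1,0,0,0,0],[-2,0,0,0,0],[-2,0,0,0,0],[-2,0,0,0,0]]' | grep -E 'eef|ft_'
```

```text
eef_pos: [553.8, 3.6, 47.6]
ft_force: [-8.8, -0.5, 1.1]
```

```bash
python3 -m crank '[[-0.3,0,0,0,0],[-0.6,0,0,0,0],[-0.6,0,0,0,0],[-0.6,0,0,0,0]]' | grep -E 'eef|ft_'
```

```text
eef_pos: [554.1, 3.5, 47.6]
ft_force: [-8.8, 0.4, 3.0]
```

```bash
python3 -m crank '[[-0.4,0,0,0,0],[-0.8,0,0,0,0],[-0.8,0,0,0,0],[-0.8,0,0,0,0]]' | grep -E 'eef|ft_'
```

```text
eef_pos: [554.6, 3.4, 47.6]
ft_force: [-11.6, 0.7, 4.5]
```

```bash
python3 -m crank '[[40,0,0,0,0],[80,0,0,0,0],[118,0,0,0,0],[118,0,0,0,0],[118,0,0,0,0],[118,0,0,0,0],[118,0,-60,0,0],[118,0,-120,0,0],[118,0,-120,0,0],[118,0,-120,0,0]]'; python3 - <<'E'
from h import *
c=shot('top','top1.png')
for u in (-100,0,100): print(proj(c,world([-95,u,58])))
print(proj(c,world([-39,35,14])))
cv2.imwrite('pics/crop3.png',cv2.resize(c['img'][185:345,270:500],None,fx=3.4,fy=3.4,interpolation=cv2.INTER_CUBIC))
# disc centre
g=c['img'][255:297,450:495].astype(int)
print(rows([460.1,-295.5,100]))
E
```

```text
t: 6.27
eef_pos: [443.2, 20.1, 173.5]
tcp_rot: [3.141, 0.011, 2.995]
ft_force: [0.2, -0.2, 0.6]
opening: 0.01
grip_force: 0.0
[380.38349822 280.25871942]
[333.26201977 272.64529575]
[286.10895919 265.02676936]
[321.30108474 243.91498752]
[ -62.94891765 -309.66076424   71.32079415]
```

View pics/crop3.png

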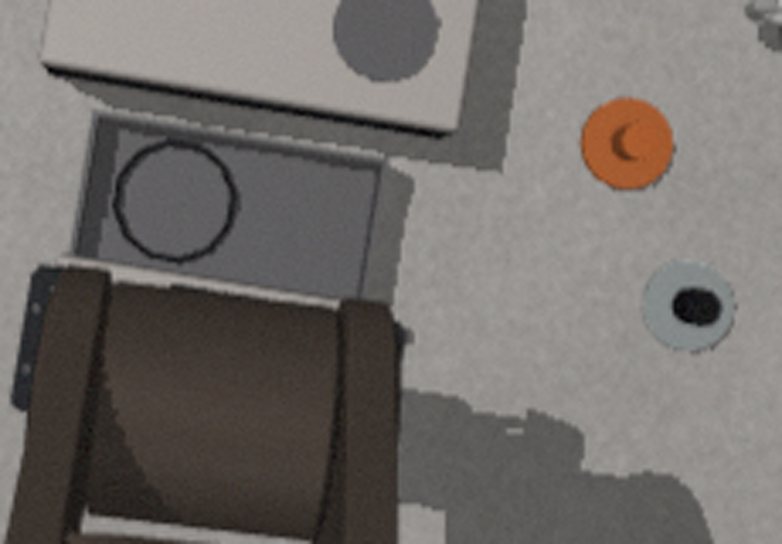

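The tray sprang out: the ring is at crop (176,201) = top (321.8,244.1), within 1 px of prediction. The lens is untouched at crop (689,307). Now I go to the lens.

```bash
python3 -m crank '[[-63,-310,71,0,60],[-63,-310,71,0,60],[-63,-310,71,0,60],[-63,-310,71,0,60],[-63,-310,71,0,60],[-63,-310,71,0,60],[-63,-310,71,0,60],[-63,-310,71,0,60],[-63,-310,71,0,60],[-63,-310,71,0,60]]'; python3 - <<'E'
from h import *
# refine block from pre-grasp scene + disc colour fit in top1
t=dict(np.load('pics/top1.png.npz')); r=t['img'][250:300,450:497].astype(int)
m=((r[...,0]-r[...,2]>6)|(r.max(2)<50)).astype(np.uint8)
n,l,st,ce=cv2.connectedComponentsWithStats(m); k=1+st[1:,4].argmax()
p=st[k]; u,v=450+p[0]+(p[2]-1)/2,250+p[1]+(p[3]-1)/2; print(p,u,v,ray(t,u,v,6))
print(rows([460.5,-295,30]))
E
```

```text
t: 7.15
eef_pos: [456.4, -297.1, 94.9]
tcp_rot: [3.141, -0.001, 2.993]
ft_force: [-0.1, 0.2, -0.4]
opening: 0.612
grip_force: 0.0
[ 18  20  14  11 110] 474.5 275.0 [ 462.26884434 -299.45828854    6.        ]
[-3.83488391  2.63838844 64.86988265]
```

```bash
python3 -m crank '[[-4,3,30,0,50],[-4,3,55,0,50],[-4,3,64,0,50],[-4,3,64,0,50],[-4,3,64,0,50],[-4,3,64,0,0],[-4,3,64,0,0],[-4,3,64,0,0],[-4,3,64,0,0],[-4,3,64,0,0]]';python3 -m crank '[[0,0,0,0,0],[0,0,0,0,0],[0,0,0,0,0],[0,0,-40,0,0],[0,0,-80,0,0],[0,0,-110,0,0],[0,0,-110,0,0],[0,0,-110,0,0]]'; python3 - <<'E'
from h import *
c=shot('scene','s2.png'); s=env.state(); p=s['eef_pos']; u,v=proj(c,p).astype(int); print(u,v,s['tcp_rot'])
cv2.imwrite('pics/crop4.png',cv2.resize(c['img'][v-40:v+60,max(u-60,0):u+60],None,fx=5,fy=5,interpolation=cv2.INTER_CUBIC))
print(rows(world([-39,35,140])))
E
```

```text
t: 7.98
eef_pos: [461.0, -293.2, 33.2]
tcp_rot: [-3.141, 0.001, 2.995]
ft_force: [-0.2, 0.9, 6.9]
opening: 0.248
grip_force: 30.0
t: 8.65
eef_pos: [461.2, -293.4, 144.0]
tcp_rot: [-3.14, 0.003, 2.995]
ft_force: [-0.2, -0.2, -0.8]
opening: 0.249
grip_force: 30.0
261 123 [-3.14139531e+00  5.00469181e-04  2.99542103e+00]
[-15.78180577 339.64192869   2.54228257]
```

View pics/crop4.png

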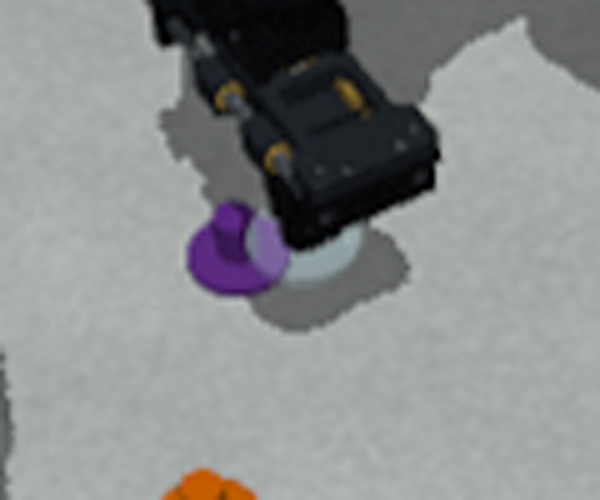

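Crop shows the clear disc hanging level under the gripper (crop (303,240)), clear of the table, with purple and orange undisturbed. Carrying it to the seat.

```bash
python3 -m crank '[[-2,30,0,0,0],[-4,65,0,0,0],[-6,105,0,0,0],[-8,145,0,0,0],[-10,185,0,0,0],[-12,225,0,0,0],[-14,265,0,0,0],[-16,300,0,0,0],[-16,330,0,0,0],[-16,340,0,0,0]]';python3 -m crank '[[0,0,0,0,0],[0,0,0,0,0],[0,0,0,0,0],[0,0,0,0,0]]'; python3 - <<'E'
from h import *
s=env.state(); print(proj(dict(np.load('pics/s2.png.npz')),[461.2,-293.4,144-29]))
t=dict(np.load('pics/top1.png.npz')); print('seat',ray(t,321.8,244.1,16),world([-39,35,14]))
print(rows(world([-39,35,33.2+14])))
E
```

```text
t: 9.53
eef_pos: [525.7, 44.4, 140.9]
tcp_rot: [3.141, -0.003, 2.998]
ft_force: [-1.1, -0.1, -0.6]
opening: 0.242
grip_force: 30.0
t: 9.87
eef_pos: [526.0, 39.7, 142.2]
tcp_rot: [-3.141, -0.001, 2.994]
ft_force: [0.3, -0.2, -0.5]
opening: 0.245
grip_force: 30.0
[262.1369979 131.2079828]
seat [525.3464231   39.64377671  16.        ] [525.76650471  40.76791146  14.        ]
[ 0.31882812  1.06062859 95.02059702]
```

```bash
python3 -m crank '[[0,0,30,0,0],[0,0,60,0,0],[0,0,80,0,0],[0,0,88,0,0],[0,0,88,0,0],[0,0,91,0,0],[0,0,92,0,0],[0,0,92,0,0],[0,0,92,0,0]]'
```

```text
t: 10.62
eef_pos: [526.6, 40.9, 51.5]
tcp_rot: [3.141, 0.001, 2.995]
ft_force: [0.1, 0.6, -0.5]
opening: 0.248
grip_force: 30.0
```

```bash
python3 -m crank '[[0,0,1,0,0],[0,0,2,0,0],[0,0,2,0,0],[0,0,2,0,0]]'
```

```text
t: 10.95
eef_pos: [526.2, 41.0, 48.7]
tcp_rot: [3.141, 0.0, 2.996]
ft_force: [0.1, 0.2, -0.6]
opening: 0.243
grip_force: 30.0
```

```bash
python3 -m crank '[[0,0,0.7,0,0],[0,0,1.5,0,0],[0,0,1.5,0,0],[0,0,1.5,0,0]]'
```

```text
t: 11.28
eef_pos: [526.2, 41.0, 47.2]
tcp_rot: [3.141, 0.0, 2.995]
ft_force: [-0.6, -0.3, 0.7]
opening: 0.246
grip_force: 30.0
```

```bash
python3 -m crank '[[0,0,0.7,0,0],[0,0,0.7,0,0],[0,0,0.7,0,0]]'
```

```text
t: 11.53
eef_pos: [526.3, 41.0, 47.1]
tcp_rot: [3.141, 0.001, 2.995]
ft_force: [-3.3, 0.6, 10.5]
opening: 0.246
grip_force: 30.0
```

```bash
python3 -m crank '[[0,0,-0.5,0,45],[0,0,-0.5,0,45],[0,0,-0.5,0,45],[0,0,-0.5,0,45],[0,0,-20,0,45],[0,0,-50,0,45],[0,0,-90,0,45],[0,0,-110,0,45],[0,0,-110,0,45]]';  python3 -m crank '[[30,-20,0,0,0],[60,-30,0,0,0],[88,-35,0,0,0],[88,-35,0,0,0],[88,-35,0,0,0],[88,-35,0,0,0]]'; python3 - <<'E'
from h import *
c=shot('top','top2.png')
cv2.imwrite('pics/crop5.png',cv2.resize(c['img'][200:290,275:405],None,fx=6,fy=6,interpolation=cv2.INTER_CUBIC))
print(rows(world([-125,0,47])))
E
```

```text
t: 12.28
eef_pos: [527.8, 41.0, 160.4]
tcp_rot: [3.141, 0.007, 2.996]
ft_force: [0.2, 0.1, -1.2]
opening: 0.472
grip_force: 0.0
t: 12.78
eef_pos: [434.8, 19.1, 156.3]
tcp_rot: [3.141, 0.001, 2.995]
ft_force: [0.6, 0.3, -0.5]
opening: 0.111
grip_force: 0.0
[ -0.6027962   -0.50864392 109.21076948]
```

View pics/crop5.png

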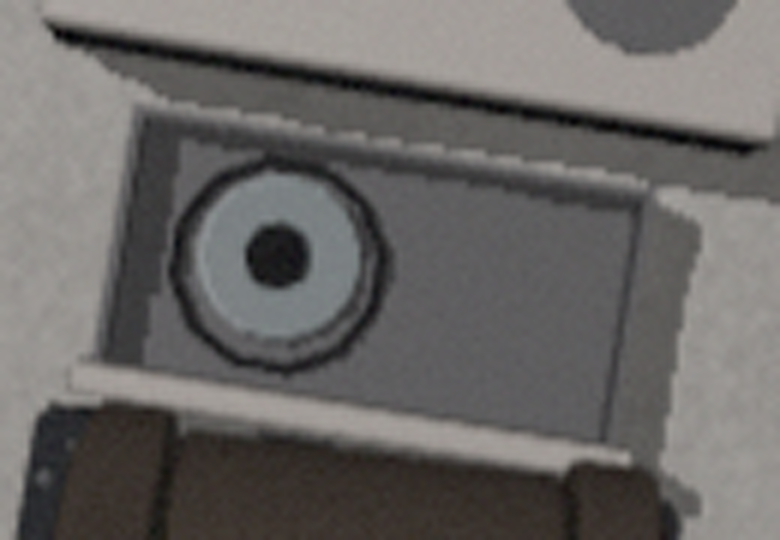

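Crop: the clear disc sits round and level inside the ring (disc centre (277,257), ring centre (281,265), dark ring visible all round), gripper clear. Now I push the tray back in.

```bash
python3 -m crank '[[0,0,40,0,0],[0,0,80,0,0],[0,0,109,0,0],[0,0,109,0,0],[0,0,109,0,0],[-5,0,109,0,0],[-10,0,109,0,0],[-14,0,109,0,0],[-17,0,109,0,0],[-19,0,109,0,0]]'; python3 -m crank '[[-3,0,0,0,0],[-7,0,0,0,0],[-12,0,0,0,0],[-17,0,0,0,0],[-22,0,0,0,0],[-27,0,0,0,0],[-32,0,0,0,0],[-36,0,0,0,0],[-39,0,0,0,0],[-40,0,0,0,0]]'
```

```text
t: 13.67
eef_pos: [453.3, 16.3, 48.3]
tcp_rot: [3.141, 0.001, 2.995]
ft_force: [-3.3, 0.5, 1.5]
opening: 0.004
grip_force: 1.5
t: 14.5
eef_pos: [492.9, 10.4, 47.3]
tcp_rot: [3.142, 0.0, 2.995]
ft_force: [-4.0, -0.8, 2.1]
opening: 0.006
grip_force: 1.6
```

```bash
python3 -m crank '[[-3,0,0,0,0],[-7,0,0,0,0],[-12,0,0,0,0],[-17,0,0,0,0],[-22,0,0,0,0],[-27,0,0,0,0],[-32,0,0,0,0],[-36,0,0,0,0],[-39,0,0,0,0],[-40,0,0,0,0]]'; python3 -m crank '[[-2,0,0,0,0],[-4,0,0,0,0],[-6,0,0,0,0],[-8,0,0,0,0],[-10,0,0,0,0],[-12,0,0,0,0],[-13,0,0,0,0],[-13,0,0,0,0],[-13,0,0,0,0]]'
```

```text
t: 15.33
eef_pos: [532.5, 4.6, 47.4]
tcp_rot: [3.142, 0.0, 2.995]
ft_force: [-3.8, -2.1, 0.7]
opening: 0.008
grip_force: 1.8
t: 16.08
eef_pos: [544.8, 2.9, 47.4]
tcp_rot: [3.141, -0.0, 2.995]
ft_force: [-3.5, -1.8, -1.0]
opening: 0.004
grip_force: 1.8
```

```bash
python3 -m crank '[[-1,0,0,0,0],[-2,0,0,0,0],[-3,0,0,0,0],[-4,0,0,0,0],[-4,0,0,0,0],[-4,0,0,0,0]]'|grep -E 'eef|ft_'
```

```text
eef_pos: [548.9, 2.3, 47.4]
ft_force: [-3.9, -0.3, -0.3]
```

```bash
python3 -m crank '[[-1,0,0,0,0],[-2,0,0,0,0],[-2,0,0,0,0],[-2,0,0,0,0]]' | grep -E 'eef|ft_'
```

```text
eef_pos: [550.9, 2.0, 47.4]
ft_force: [-4.0, -1.1, -2.4]
```

```bash
python3 -m crank '[[-1,0,0,0,0],[-2,0,0,0,0],[-2,0,0,0,0],[-2,0,0,0,0]]' | grep -E 'eef|ft_'
```

```text
eef_pos: [552.8, 1.7, 47.4]
ft_force: [-4.9, -1.7, -1.2]
```

```bash
python3 -m crank '[[-0.7,0,0,0,0],[-1.4,0,0,0,0],[-1.4,0,0,0,0],[-1.4,0,0,0,0]]' | grep -E 'eef|ft_'
```

```text
eef_pos: [553.4, 1.6, 47.4]
ft_force: [-7.6, 0.1, 1.6]
```

```bash
python3 -m crank '[[-0.5,0,0,0,0],[-1.1,0,0,0,0],[-1.1,0,0,0,0],[-1.1,0,0,0,0]]' | grep -E 'eef|ft_'
```

```text
eef_pos: [554.1, 1.5, 47.4]
ft_force: [-10.7, -0.3, 4.0]
```

```bash
python3 -m crank '[[-0.3,0,0,0,0],[-0.5,0,0,0,0],[-0.5,0,0,0,0],[-0.5,0,0,0,0]]' | grep -E 'eef|ft_'
```

```text
eef_pos: [554.3, 1.5, 47.4]
ft_force: [-10.5, -0.7, 4.8]
```

```bash
python3 -m crank '[[-0.2,0,0,0,0],[-0.4,0,0,0,0],[-0.4,0,0,0,0]]' | grep -E 'eef|ft_'
```

```text
eef_pos: [554.6, 1.4, 47.4]
ft_force: [-11.7, 0.9, 4.9]
```

```bash
python3 -m crank '[[2,0,0,0,0],[5,0,0,0,0],[8,0,0,0,0],[12,0,0,0,0],[20,0,0,0,0],[45,0,0,0,0],[80,0,0,0,0],[118,0,0,0,0],[118,0,0,0,0],[118,0,0,0,0]]'; python3 -m crank '[[0,0,-40,0,0],[0,0,-80,0,0],[0,0,-120,0,0],[0,0,-120,0,0],[0,0,-120,0,0]]'; python3 - <<'E'
from h import *
c=shot('top','top3.png'); s=shot('scene','s3.png')
a=cv2.resize(c['img'][20:320,120:560],(720,490)); cv2.imwrite('pics/end.png',a)
E
```

```text
t: 19.33
eef_pos: [438.5, 18.6, 47.9]
tcp_rot: [3.141, 0.001, 2.996]
ft_force: [1.7, -0.1, 0.3]
opening: 0.002
grip_force: 0.0
t: 19.75
eef_pos: [441.5, 18.2, 169.7]
tcp_rot: [3.141, 0.007, 2.995]
ft_force: [-0.2, 0.0, -1.1]
opening: 0.005
grip_force: 0.0
```

View pics/end.png

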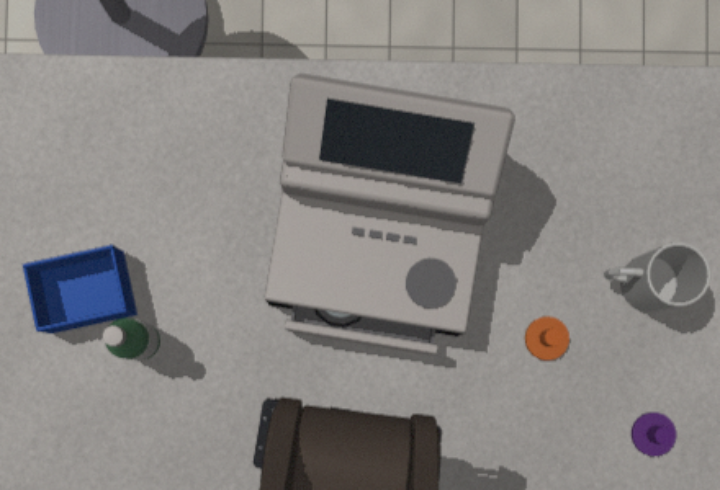

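The tray is shut with its front at (360,337), as at the start. The lens edge shows in the ring at (338,315), and the bystanders haven't moved. Handing in.

```bash
python3 -c "
from cell import env
print(env.job_done())"
```

```text
the job is handed in; nothing more can be done
None
```

The job is handed in: the tray sprang out on the first press, the lens was set block up in the seat, and the second press latched the tray shut; highest push force read was about 12 N, and the other things stayed where they were.

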